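# Find the spacer gauge that sits snugly in the sample clamp

### The job

The gap of the small clamp has been set by hand and nobody knows how wide it is. Try the spacer gauges from the steel tray in it, one after another, by feel and without forcing any, until you find one that goes fully home on the floor of the slot, square and upright, and is held snugly between anvil and sprung jaw rather than standing loose; leave it there. Have the other two standing upright in the steel tray at the end, and leave the matchbox, the vials and the marker where they are.

Things in the scene. Friction and masses are not known exactly. Their poses are not given: they have to be found in the camera images.
- clamp: screw clamp fixed left of the tray: aluminium base plate 70 mm (its x) by 150 mm (its y), 12 mm thick, with an upright slot open at the top and both x ends. On the slot's -y side stands a fixed anvil, its face the plane y = 0 of this frame; at +y a sprung jaw faces it, parallel. Jaws 50 mm wide (x), tops 40 mm above the bench. Origin: base underside below the middle of the anvil face
- slot (a point): point on the slot's floor (top of the base plate, 12 mm above the bench) at the foot of the middle of the anvil's face; axes as the clamp's; the slot lies at +y of it. A spacer is home when its underside is on this floor and one wide side against the anvil
- anvil: the clamp's fixed steel anvil block, 50 x 32 x 28 mm, on the -y side of the slot. Origin and axes as point slot
- mouth (a point): point on the anvil's face 40 mm above the bench, at the slot's mouth, middle of the width. Sloping lead-ins widen the mouth: by 3 mm on the anvil side (over the upper 6 mm), by 4.5 mm on the sprung jaw's side (over the upper 16 mm), and pushing a spacer past them takes up to about 15 N
- knob (a point): centre of the black screw knob, 25 mm wide, at the clamp's +y end (not to be turned). The sprung jaw between it and the slot was set by hand: gap to the anvil at rest unknown, 12.5 to 20.4 mm. Pushed, the jaw yields 3.7 mm against a spring (4 N at first, 6 N at the end), then stops dead. A pinched spacer drags 2.5 to 8 N when lifted, a loose one only by its weight, 0.8 N at most
- steel_tray: shallow steel tray, fixed on the bench, about 224 mm (its x) by 290 mm (its y); flat inside over x from -100 to +100 mm and y from -130 to +130 mm, floor 2 mm above the bench, rim 35 mm high. Origin: centre of its underside
- spacer_thin: spacer gauge standing upright: an aluminium block 32 mm wide (its x) by 15 mm thick (its y) by 40 mm high with one dark engraved line across each wide side just under its top, and on top a black plastic grip tab 24 mm (x) by 12 mm (y), from 40 to 75 mm above the underside; about 60 g. Origin: centre of its underside; z points up to the tab. It stands in the steel tray.
- spacer_middle: spacer gauge standing upright: an aluminium block 32 mm wide (its x) by 18 mm thick (its y) by 40 mm high with two dark engraved lines across each wide side just under its top, and on top a black plastic grip tab 24 mm (x) by 12 mm (y), from 40 to 75 mm above the underside; about 60 g. Origin: centre of its underside; z points up to the tab. It stands in the steel tray.
- spacer_thick: spacer gauge standing upright: an aluminium block 32 mm wide (its x) by 21 mm thick (its y) by 40 mm high with three dark engraved lines across each wide side just under its top, and on top a black plastic grip tab 24 mm (x) by 12 mm (y), from 40 to 75 mm above the underside; about 60 g. Origin: centre of its underside; z points up to the tab. It stands in the steel tray.
- matchbox: matchbox 36 x 51 x 15 mm lying in the tray, a bystander; origin: centre of its underside
- vial_1: small glass vial, 17 mm wide, 39 mm high, standing in the tray, a bystander; origin: centre of its underside
- marker_blue: blue marker pen 131 mm long, 13 mm thick, lying on the bench in front of the tray, a bystander; origin: under its middle
- vial_9: small glass vial, 17 mm wide, 49 mm high, standing on the bench right of the tray, a bystander; origin: centre of its underside
Mind the look-alikes: they are no part of the job. Leave any orange look-alike of the spacer_middle alone.

How it is judged:
By the outcome, as a careful person would: the job done as asked, in the order asked, and still so for the second after the job is handed in, with the robot touching nothing.
It also fails if it takes over 64 s, if anything falls off the work surface, if the arm or the gripper's body presses on something with over 40 N, if the wrist force passes 120 N, or if a joint passes its speed limit or range.

### The arm

A 6-joint arm with a two-finger parallel gripper is mounted at the origin on a cart in front of the work surface, level with it; the furniture and walls round the work are solid. World frame = base frame: x ahead of the robot, y to its left, z up, the work surface at z = 0. Lengths are in m, angles in rad, forces in N, time in s.
With the tool pointing down it reaches from about 0.2 to 0.875 m from the base axis. Payload 3.4 kg.
Tool frame: the origin (TCP) lies midway between the tips of the shut fingers; the grasp point (between the pads) lies 19 mm behind it (arm.pinch_z is the distance from the TCP to the grasp point, in m); z points along the fingers, y is the line along which they close (so a half turn about z gives the same grasp; the last joint's range is limited). The gripper opens to 94 mm and grips with 3 to 60 N. Pads are 16 mm wide; open, the fingers measure 119 mm over their backs; the gripper's body (75 mm by 177 mm) begins 78 mm behind the grasp point.
Start: joints at [-0.121, 0.276, 1.505, -0, 1.361, -0.121], TCP at [0.575, -0, 0.205] pointing down, gripper open.
Joint ranges: [-2.89, 2.89], [-0.75, 2.08], [0.22, 2.7], [-1.18, 4.32], [0.11, 2.71], [-2.7, 2.7]. Speed limits (rad/s): [2.57, 2.57, 3.14, 3.14, 3.14, 3.14].

### API

Orientations are given as a unit quaternion [w, x, y, z].
In Python, from plant import arm gives the robot as it stands. The module is installed in compiled form; this text tells all that it offers.
- The arm moves only by the shell command python3 -m handwheel 'ROWS' [FORCE]. ROWS is rows parted by semicolons, their numbers by spaces, 1 to 5 of them, each of 7 numbers: the finger opening in m, then dx, dy, dz in m, then a rotation vector rx, ry, rz in rad; each row shifts and turns the commanded pose from where the row before left it, along the tool's axes as they then stand; what a row does not reach is not made up. A row lasts 1/12 s, in which the tool goes at most 0.0417 m and 0.125 rad, less where a joint would pass 70% of its speed; a pose out of reach is approached as far as the arm can. The fingers move at their own pace and stop on an object; FORCE is the grip in N (left out, the last holds). Time passes only in rows, so rows that do not move let the fingers close. It prints the time, the measured TCP pose, the force, the opening and the grip force at its end.
- arm.sense(): the state, without advancing time (a new reading comes with each control period).
- arm.get_image(name): name is "scene" or "side" or "wrist"; returns (picture, depth): 384x512x3 uint8, blue, green, red; 384x512 float32, m along the optical axis (not along the pixel's ray), 0 where there is no reading.
- arm.camera_params(name): a dict with "camera_matrix" (3x3 intrinsics, pixels), "k1" (the pictures are not rectified: a ray, as slopes to the right and down, at radius r is drawn at 1 + k1 r^2 times it, then the intrinsics apply), "xyz" and "orientation" of the camera in the world; the wrist camera has in their place "tool_from_camera" (4x4, takes a point from camera to tool coordinates, whose origin is the TCP and whose axes are the flange's). Camera axes: x right, y down, z forward; pixel columns grow to the right and rows downward; lengths in m; the calibration is good to about 2 mm. A picture is of the moment at which its call begins: read the wrist's pose just before it. camera_params takes no time and is no camera call.
- arm.job_done(): hands the job in; it is judged then, once.
The state is a dict: "time_s": time; "qpos": joint angles; "joint_vel": joint speeds; "effort": joint torques, N m; "ee_pos": TCP position; "tcp_rot": TCP orientation; "wrist_force": force on the tool from outside, world axes, zero at the start; "torque": the same for the moment, N m; "finger_gap": finger opening in m; "finger_force": force on a finger pad.
Only numpy, scipy, OpenCV 4.12 (cv2) and the standard library are available. Lean on these libraries where they do the work, as an engineer would, in place of code of your own. Each camera call takes 0.05 s, during which the arm holds its last target. There are 200 camera calls.

## Working session

There is one attempt and no reset: what is moved stays moved. The work goes in short steps, Python scripts to look and compute and a shell command to move; the robot and the scene stay as the last step left them, time stands still between calls to the robot, and variables do not carry over. Pictures are saved under pics/ and viewed, at most 10 in all, crops included, and the job is handed in when it is done.

```bash
mkdir -p pics; cat > h.py <<'E'
import numpy as np,cv2
from scipy.spatial.transform import Rotation as R
from plant import arm
def q2R(q): return R.from_quat([q[1],q[2],q[3],q[0]]).as_matrix()
def cam(n):
    p=arm.camera_params(n); s=arm.sense()
    K=np.array(p["camera_matrix"]);k1=p["k1"]
    if n=="wrist":
        T=np.eye(4);T[:3,:3]=q2R(s["tcp_rot"]);T[:3,3]=s["ee_pos"];T=T@np.array(p["tool_from_camera"])
    else:
        T=np.eye(4);T[:3,:3]=q2R(p["orientation"]);T[:3,3]=p["xyz"]
    return K,k1,T
def grab(n,f):
    K,k1,T=cam(n);im,d=arm.get_image(n)
    np.savez(f"pics/{f}.npz",im=im,d=d,K=K,k1=k1,T=T);cv2.imwrite(f"pics/{f}.png",im);return im,d
def load(f): return np.load(f"pics/{f}.npz")
def ray(f,u,v):
    z=load(f);K=z["K"]
    D=np.array([float(z["k1"]),0,0,0,0])
    x=cv2.undistortPoints(np.array([[[u,v]]],float),K,D)[0,0]
    return z["T"][:3,3],z["T"][:3,:3]@np.array([x[0],x[1],1.0])
def atz(f,u,v,h):
    o,r=ray(f,u,v);return o+r*(h-o[2])/r[2]
def dep(f,u,v):
    o,r=ray(f,u,v);return o+r*load(f)["d"][int(round(v)),int(round(u))]
def tri(*obs):
    A=np.zeros((3,3));b=np.zeros(3)
    for o in obs:
        c,r=ray(*o);r=r/np.linalg.norm(r);P=np.eye(3)-np.outer(r,r);A+=P;b+=P@c
    return np.linalg.solve(A,b)
E
python3 - <<'E'
from h import *
np.set_printoptions(precision=4,suppress=True)
ims=[grab(n,n+"0")[0] for n in("scene","side","wrist")]
for n in("scene0","side0","wrist0"):
    z=load(n);print(n,z["K"][0,0],z["k1"],z["T"])
cv2.imwrite("pics/all0.png",cv2.resize(np.vstack([np.hstack(ims[:2]),np.hstack([ims[2],ims[2]*0])]),(800,600)))
print(arm.sense())
E
```

```text
scene0 401.2986356778555 -0.04082777169413312 [[-0.7573 -0.3999  0.5163 -0.1123]
 [-0.6529  0.4476 -0.611   0.7122]
 [ 0.0133 -0.7998 -0.6001  0.7477]
 [ 0.      0.      0.      1.    ]]
side0 362.6813305064374 -0.07159489186574272 [[ 0.8393 -0.314   0.4438  0.1287]
 [-0.5434 -0.458   0.7036 -0.6115]
 [-0.0176 -0.8317 -0.555   0.5489]
 [ 0.      0.      0.      1.    ]]
wrist0 339.2557809702068 -0.05835996091512274 [[ 1.      0.0016 -0.0019  0.5759]
 [ 0.0011 -0.9706 -0.2408  0.0705]
 [-0.0023  0.2408 -0.9706  0.3834]
 [ 0.      0.      0.      1.    ]]
{'time_s': 0.15, 'qpos': array([-0.121 ,  0.2765,  1.5058, -0.    ,  1.3607, -0.121 ]), 'joint_vel': array([-0.0008, -0.0042, -0.0027, -0.0001,  0.0013,  0.    ]), 'effort': array([  0.0022, -40.4925, -23.7432,   0.0702,   0.0315,  -0.0001]), 'ee_pos': array([0.5746, 0.    , 0.2048]), 'tcp_rot': array([-0.0005,  0.7071,  0.7071, -0.0004]), 'wrist_force': array([ 0.3086, -0.6502,  0.2814]), 'torque': array([-0.0472, -0.0024,  0.0216]), 'finger_force': 0.0, 'finger_gap': 0.09401170807181657}
```

View pics/all0.png

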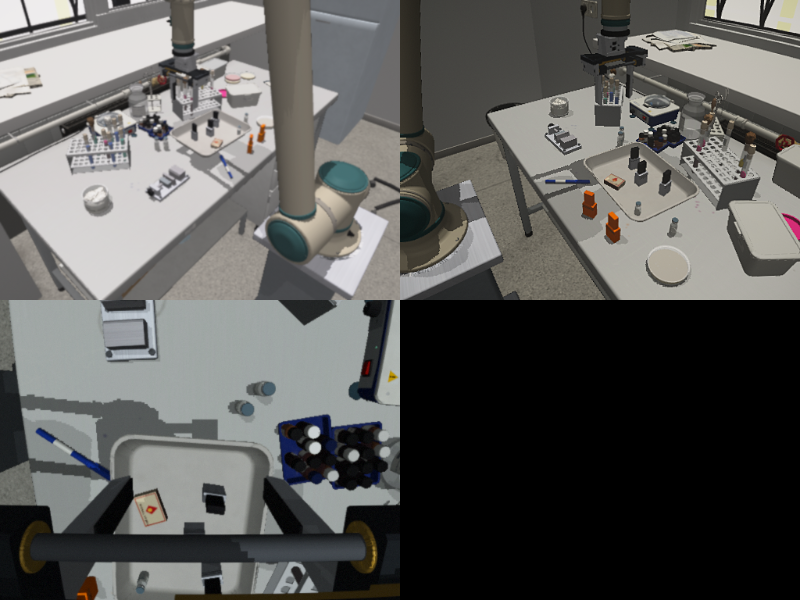

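The picture shows three black‑tabbed aluminium spacers in the tray (side panel about (634,152), (642,172), (667,175)). Two orange look‑alikes stand outside the tray at (590,205) and (613,228). The clamp is on the left at (565,140) in the side panel and (168,183) in the scene panel. Next I'll take enlarged crops.

```bash
python3 - <<'E'
from h import *
a=load("side0")["im"];b=load("scene0")["im"]
A=cv2.resize(a[155:275,180:380],(800,480),interpolation=cv2.INTER_CUBIC)
cv2.imwrite("pics/c1.png",A)
l=cv2.resize(b[200:270,175:275],(400,280),interpolation=cv2.INTER_CUBIC); l2=cv2.resize(b[140:210,220:320],(400,280),interpolation=cv2.INTER_CUBIC)
w=load("wrist0")["im"]
m=cv2.resize(w[0:80,100:228],(800,500))[:, :, :]
w2=np.vstack([np.hstack([l,l2]),cv2.resize(w[0:80,80:280],(800,320),interpolation=cv2.INTER_CUBIC)])
cv2.imwrite("pics/c2.png",w2)
E
```

```text
(no output)
```

View pics/c1.png

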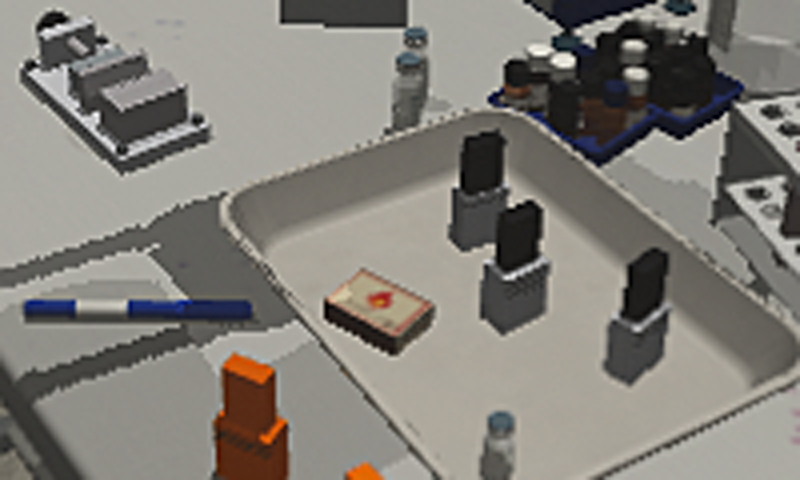

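View pics/c2.png

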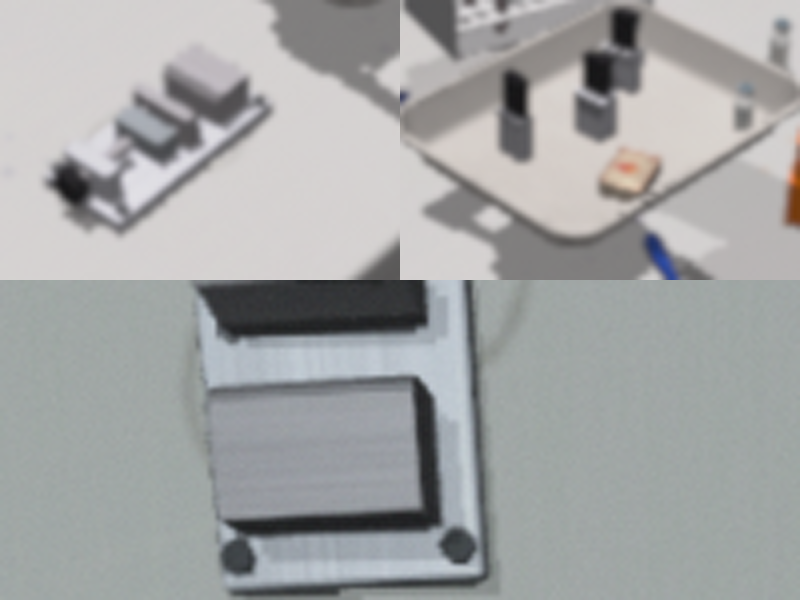

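The side crop shows the tray's spacers with tab tops near (482,135), (520,207) and (648,255). The clamp's anvil is nearest the tray and the knob is at the far left (55,20). Candidates in full side pixels are (300,190), (310,208), (342,220), plus orange look‑alikes at about (240,250) and (272,285). I choose the three aluminium ones inside the tray. Next I'll measure with depth clouds.

```bash
cat >> h.py <<'E'
def cloud(f):
    z=load(f);K=z["K"];D=np.array([float(z["k1"]),0,0,0,0]);d=z["d"]
    v,u=np.mgrid[0:384,0:512];p=np.stack([u,v],-1).reshape(-1,1,2).astype(float)
    x=cv2.undistortPoints(p,K,D)[:,0];dd=d.reshape(-1,1)
    P=np.hstack([x,np.ones((len(x),1))])*dd@z["T"][:3,:3].T+z["T"][:3,3]
    P[dd[:,0]==0]=np.nan;return P.reshape(384,512,3),z["im"]
E
python3 - <<'E'
from h import *
np.set_printoptions(precision=4,suppress=True)
for f in("scene0","side0","wrist0"):
    P,im=cloud(f)
    for nm,lo,hi,box in(("tab",.055,.10,(.4,.75,-.2,.12)),("clamp",.034,.046,(.3,.65,.13,.4)),("blocktop",.036,.05,(.4,.75,-.2,.12))):
        m=(P[...,2]>lo)&(P[...,2]<hi)&(P[...,0]>box[0])&(P[...,0]<box[1])&(P[...,1]>box[2])&(P[...,1]<box[3])
        n,L,S,C=cv2.connectedComponentsWithStats(m.astype(np.uint8),connectivity=8)
        for i in range(1,n):
            if S[i,4]<12: continue
            q=P[L==i]
            r=cv2.minAreaRect(q[:,:2].astype(np.float32)*1000)
            print(f,nm,S[i,:5],q.mean(0),"max z",q[:,2].max(),"rect",np.round(r[0],1),np.round(r[1],1),round(r[2],1))
E
```

```text
scene0 tab [230 125  16  17 129] [ 0.7302 -0.1703  0.0814] max z 0.09784990917490866 rect [ 730.6 -171.8] [36.1 56. ] 1.4
scene0 tab [265 152   8   9  54] [ 0.5661 -0.1401  0.0675] max z 0.07691971517440344 rect [ 566.8 -142.4] [25.3 17.2] 9.8
scene0 tab [245 157   7   9  50] [ 0.5944 -0.0735  0.0681] max z 0.07887525340255352 rect [596.3 -74.7] [12.4 21.7] 85.8
scene0 tab [198 175   5   4  12] [0.6577 0.071  0.0565] max z 0.05783730291903877 rect [658.2  70.5] [ 9.3 17.1] 76.5
scene0 clamp [216 212  19  14 129] [0.4831 0.1439 0.0377] max z 0.04110043625069659 rect [482.6 143.3] [51.5 26.2] 0.6
scene0 clamp [209 221  15  11  54] [0.4803 0.1815 0.0376] max z 0.04027138051652035 rect [480.8 181.2] [10.5 46.3] 89.1
scene0 clamp [190 235  15  12  85] [0.4765 0.253  0.0367] max z 0.03996165333895296 rect [475.7 256.7] [39.4 32.8] 6.0
scene0 clamp [114 239  13   6  34] [0.6136 0.3869 0.0422] max z 0.04589241008096123 rect [611.9 385.5] [28.  13.9] 89.2
scene0 clamp [131 250   9  11  32] [0.5472 0.3869 0.0398] max z 0.04575540456045346 rect [548.5 384.3] [ 4.5 31.6] 20.0
scene0 blocktop [23
[... 7826 characters left out ...]
043 ] max z 0.048652394725835546 rect [749.5 -42.3] [0.9 6.2] 0.7
wrist0 blocktop [259 245  31  15 240] [ 0.5965 -0.0737  0.0422] max z 0.04981525812250914 rect [598.  -77.1] [15.  32.6] 86.9
wrist0 blocktop [337 267   5   6  13] [ 0.671  -0.0984  0.0364] max z 0.036788330694324134 rect [670.8 -99.1] [6.5 4.3] 62.4
wrist0 blocktop [235 297  28   3  56] [ 0.5704 -0.1341  0.0379] max z 0.040468897844625484 rect [ 570.  -134.5] [30.8  2.5] 0.6
wrist0 blocktop [326 336   6   8  26] [ 0.6651 -0.1907  0.0365] max z 0.03757485326726462 rect [ 665.1 -190.4] [10.6  5.5] 85.7
wrist0 blocktop [375 343  14  10  76] [ 0.7273 -0.1981  0.0427] max z 0.049922442892137375 rect [ 727.9 -197.8] [12.6  3.4] 3.4
```

```bash
H="python3 -m handwheel"
$H '0.094 0.033 -0.019 0 0 0 0; 0.094 0.033 -0.019 0 0 0 0; 0.094 0.033 -0.019 0 0 0 0; 0.094 0.033 -0.019 0 0 0 0; 0.094 0.033 -0.019 0 0 0 0' 20
$H '0.094 0 0 0 0 0 -0.1208; 0.094 0 0 0 0 0 -0.1208; 0.094 0 0 0 0 0 -0.1208; 0.094 0 0 0 0 0 -0.1208; 0.094 0 0 0 0 0 -0.1208'
$H '0.094 0 0 0 0 0 -0.1208; 0.094 0 0 0 0 0 -0.1208; 0.094 0 0 0 0 0 -0.1208; 0.094 0 0 0 0 0 -0.1208; 0.094 0 0 0 0 0 -0.1208'
$H '0.094 0 0 0 0 0 -0.1208; 0.094 0 0 0 0 0 -0.1208; 0.094 0 0 0 0 0 -0.1208; 0.094 0 0 0 0 0 0'
python3 - <<'E'
from h import *
im,d=grab("wrist","w1")
cv2.imwrite("pics/w1b.png",cv2.resize(im,(800,600)))
print(arm.sense()["ee_pos"],arm.sense()["tcp_rot"])
E
```

```text
time_s: 0.57
ee_pos: [0.4787, 0.1661, 0.2052]
tcp_rot: [-0.0, 0.707, 0.707, -0.0]
wrist_force: [-0.7, 0.0, -0.3]
finger_gap: 0.0937
finger_force: 0.0
time_s: 0.98
ee_pos: [0.4796, 0.1652, 0.2052]
tcp_rot: [-0.0, 0.462, 0.887, -0.0]
wrist_force: [-0.1, -0.8, -0.3]
finger_gap: 0.0942
finger_force: 0.0
time_s: 1.4
ee_pos: [0.4798, 0.165, 0.2052]
tcp_rot: [-0.0, 0.177, 0.984, -0.0]
wrist_force: [0.0, 0.1, -1.3]
finger_gap: 0.0938
finger_force: 0.0
time_s: 1.73
ee_pos: [0.4798, 0.1649, 0.2052]
tcp_rot: [-0.0, -0.001, 1.0, -0.0]
wrist_force: [-0.1, -0.2, -0.2]
finger_gap: 0.0941
finger_force: 0.0
[0.47981913 0.16495559 0.20523006] [-2.37436078e-04  1.46042685e-03  9.99998904e-01 -5.53515653e-05]
```

View pics/w1b.png

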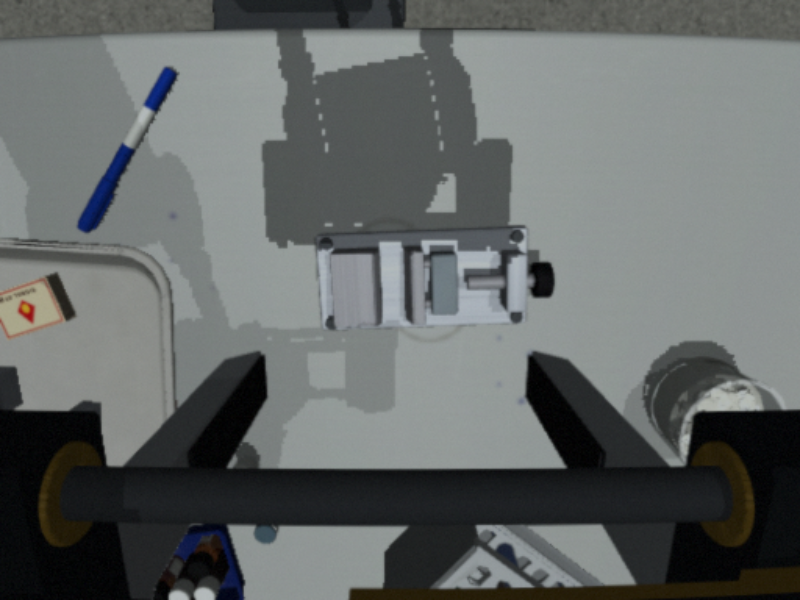

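The wrist picture shows the clamp with its anvil top at (332–378, 255–325), the slot floor at 380–410, the jaw's sloping lead-in at 412–427 and the knob at (542,280). Now the depth profile across the slot.

```bash
python3 - <<'E'
from h import *
np.set_printoptions(precision=4,suppress=True)
P,im=cloud("w1")
m=(P[...,2]>.036)&(P[...,2]<.046)&(P[...,0]>.43)&(P[...,0]<.54)&(P[...,1]>.11)&(P[...,1]<.28)
n,L,S,C=cv2.connectedComponentsWithStats(m.astype(np.uint8))
for i in range(1,n):
    if S[i,4]>30:
        q=P[L==i];r=cv2.minAreaRect(q[:,:2].astype(np.float32)*1000);print(S[i],q.mean(0),np.round(r[0],1),np.round(r[1],1),round(r[2],2))
for r in range(168,200,8): 
    print("row",r)
    print(" ".join(f"{c}:{P[r,c,1]*1e3:.1f}/{P[r,c,2]*1e3:.0f}/{im[r,c].mean():.0f}" for c in range(236,284)), P[r,250,0])
A=cv2.resize(im[140:215,195:360],(800,364),interpolation=cv2.INTER_CUBIC);cv2.imwrite("pics/c3.png",A)
E
```

```text
[ 211  161   33   49 1387] [0.4837 0.1384 0.0389] [484.3 138.5] [50.1 31. ] 2.56
[262 160  10  48 431] [0.4818 0.1798 0.0389] [482.5 179.6] [50.   9.3] 0.81
[324 162  13  38 422] [0.4794 0.2463 0.0374] [479.4 246. ] [39.3 12.9] 3.03
[343 174  12  15 150] [0.4789 0.2649 0.0378] [479.4 265.3] [14.9 11.8] 3.2
row 168
236:148.0/39/152 237:149.1/39/142 238:150.1/40/109 239:151.1/39/91 240:152.2/40/73 241:153.0/35/70 242:154.0/33/80 243:154.4/12/132 244:155.5/12/175 245:156.6/12/180 246:157.7/12/180 247:158.8/12/180 248:159.9/12/180 249:161.0/11/179 250:162.1/10/181 251:163.2/11/181 252:164.4/12/181 253:165.5/12/183 254:166.6/11/180 255:167.7/11/172 256:168.8/13/157 257:169.9/11/142 258:171.0/11/100 259:171.9/26/54 260:172.9/29/47 261:173.8/33/48 262:174.8/38/69 263:175.7/39/110 264:176.7/40/131 265:177.8/40/146 266:178.8/40/147 267:179.9/39/148 268:180.9/40/148 269:181.9/39/144 270:183.0/38/134 271:184.0/38/112 272:185.5/29/130 273:186.7/27/132 274:187.8/27/122 275:188.8/27/91 276:189.6/32/90 277:190.6/32/107 278:191.5/34/116 279:192.7/32/117 280:193.8/32/119 281:194.7/33/118 282:195.7/33
[... 1832 characters left out ...]
155.0/35/70 244:155.5/15/99 245:156.5/11/168 246:157.6/11/174 247:158.8/12/172 248:159.9/11/175 249:161.0/11/172 250:162.2/12/174 251:163.3/10/172 252:164.4/12/172 253:165.5/11/176 254:166.7/12/174 255:167.8/11/166 256:168.9/12/154 257:170.0/11/148 258:171.2/12/127 259:172.2/18/66 260:173.1/25/51 261:174.1/31/47 262:175.0/35/47 263:176.0/38/74 264:177.0/39/121 265:178.1/39/134 266:179.1/40/144 267:180.2/39/148 268:181.2/40/149 269:182.2/40/147 270:183.3/40/142 271:184.4/38/119 272:186.1/26/82 273:187.1/27/86 274:188.2/27/83 275:189.4/26/68 276:190.0/32/65 277:191.0/33/103 278:192.2/32/122 279:193.2/32/122 280:194.3/32/123 281:195.4/32/122 282:196.4/32/121 283:197.4/32/124 0.49706456984710246
```

View pics/c3.png

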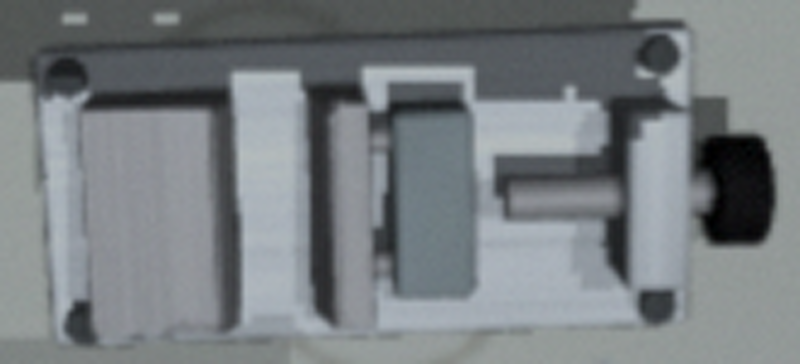

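The enlarged crop shows the slot floor between the anvil edge (235) and the jaw lead‑in (315). Depth gives an anvil face at y of about 154.5 mm and a jaw face at about 171.5 mm, so a gap near 17 mm, and I'll try the middle spacer first. Now over to the tray.

```bash
H="python3 -m handwheel"
$H '0.094 -0.011 -0.038 0 0 0 0; 0.094 -0.011 -0.038 0 0 0 0; 0.094 -0.011 -0.038 0 0 0 0; 0.094 -0.011 -0.038 0 0 0 0; 0.094 -0.011 -0.038 0 0 0 0'
$H '0.094 -0.011 -0.038 0 0 0 0; 0.094 -0.011 -0.038 0 0 0 0; 0.094 -0.011 -0.038 0 0 0 0; 0.094 0 0 0 0 0 0'
python3 - <<'E'
from h import *
np.set_printoptions(precision=4,suppress=True)
P,im=cloud("w1")
# clamp yaw: base plate and block edges
m=(P[...,2]>.007)&(P[...,0]>.42)&(P[...,0]<.55)&(P[...,1]>.10)&(P[...,1]<.27)
n,L,S,C=cv2.connectedComponentsWithStats(m.astype(np.uint8));i=1+np.argmax(S[1:,4]);q=P[L==i]
print("plate",cv2.minAreaRect(q[:,:2].astype(np.float32)*1000))
for a,b in((236,246),(256,268)):
    xs,ys=[],[]
    for r in range(166,204):
        zz=P[r,a:b,2];k=np.where(np.abs(np.diff(zz))>.006)[0]
        if len(k): xs.append(P[r,a,0]);ys.append(P[r,a+k[0] if a<250 else a+k[0]+1,1])
    c=np.polyfit(xs,ys,1);print("edge",a,np.degrees(np.arctan(c[0])),np.polyval(c,.4827),np.std(ys-np.polyval(c,xs)))
im,d=grab("wrist","w2");P,im=cloud("w2")
for nm,lo,hi in(("tab",.06,.09),("block",.036,.05)):
    m=(P[...,2]>lo)&(P[...,2]<hi)&(P[...,0]>.47)&(P[...,0]<.66)&(P[...,1]>-.25)&(P[...,1]<-.03)
    n,L,S,C=cv2.connectedComponentsWithStats(m.astype(np.uint8))
    for i in range(1,n):
        if S[i,4]>60:
            q=P[L==i];r=cv2.minAreaRect(q[:,:2].astype(np.float32)*1000);print(nm,S[i],np.median(q[:,2]),np.round(r[0],1),np.round(r[1],1),round(r[2],2))
print(arm.sense()["ee_pos"])
cv2.imwrite("pics/c4.png",cv2.resize(im[110:290,130:370],(800,600),interpolation=cv2.INTER_CUBIC))
E
```

```text
time_s: 2.2
ee_pos: [0.5351, -0.0266, 0.2055]
tcp_rot: [0.0, 0.002, 1.0, 0.0]
wrist_force: [0.2, 0.7, 0.4]
finger_gap: 0.094
finger_force: 0.0
time_s: 2.53
ee_pos: [0.5699, -0.1464, 0.2047]
tcp_rot: [0.001, 0.005, 1.0, -0.002]
wrist_force: [-0.1, 0.2, 0.5]
finger_gap: 0.0943
finger_force: 0.0
plate ((469.8426513671875, 166.87545776367188), (46.823062896728516, 130.55014038085938), 0.07700323313474655)
edge 236 2.0547293185050233 0.15462938427288977 0.0002585502767245321
 ** On entry to DLASCL parameter number  4 had an illegal value
 ** On entry to DLASCL parameter number  4 had an illegal value
 ** On entry to DLASCL parameter number  4 had an illegal value
 ** On entry to DLASCL parameter number  4 had an illegal value
 ** On entry to DLASCL parameter number  5 had an illegal value
 ** On entry to DLASCL parameter number  4 had an illegal valueTraceback (most recent call last):
  File "<stdin>", line 13, in <module>
    c, resids, rank, s = lstsq(lhs, rhs, rcond)
                         ~~~~~^^^^^^^^^^^^^^^^^
    x, resids, rank, s = _umath_linalg.lstsq(a, b, rcond,
                         ~~~~~~~~~~~~~~~~~~~^^^^^^^^^^^^^
                                             signature=signature)
                                             ^^^^^^^^^^^^^^^^^^^^
    raise LinAlgError("SVD did not converge in Linear Least Squares")
numpy.linalg.LinAlgError: SVD did not converge in Linear Least Squares
```

```bash
python3 - <<'E'
from h import *
np.set_printoptions(precision=4,suppress=True)
P,im=cloud("w1")
xs,ys=[],[]
for r in range(166,204):
    zz=P[r,255:262,2];k=np.where(zz>.018)[0]
    if len(k): xs.append(P[r,255,0]);ys.append(P[r,255+k[0],1])
xs=np.array(xs);ys=np.array(ys);g=np.isfinite(xs+ys);c=np.polyfit(xs[g],ys[g],1);print("jaw lip",np.degrees(np.arctan(c[0])),np.polyval(c,.4827))
im,d=grab("wrist","w2");P,im=cloud("w2")
for nm,lo,hi in(("tab",.06,.09),("block",.036,.05)):
    m=(P[...,2]>lo)&(P[...,2]<hi)&(P[...,0]>.47)&(P[...,0]<.66)&(P[...,1]>-.25)&(P[...,1]<-.03)
    n,L,S,C=cv2.connectedComponentsWithStats(m.astype(np.uint8))
    for i in range(1,n):
        if S[i,4]>60:
            q=P[L==i];r=cv2.minAreaRect(q[:,:2].astype(np.float32)*1000);print(nm,S[i],np.median(q[:,2]),np.round(r[0],1),np.round(r[1],1),round(r[2],2))
print(arm.sense()["ee_pos"])
cv2.imwrite("pics/c4.png",cv2.resize(im[110:290,130:370],(800,600),interpolation=cv2.INTER_CUBIC))
E
```

```text
jaw lip 2.228215171664777 0.17210126204611803
tab [249 173  13  28 356] 0.076206399272672 [ 569.1 -144.4] [11.4 23.6] 89.54
tab [174 201  20  29 428] 0.07594503916525999 [ 597.1 -213.9] [24.4 12.2] 10.93
tab [315 201  18  29 420] 0.07590492300880308 [597.5 -78. ] [12.3 24.6] 80.77
block [157  90  15  15 166] 0.040644005268995254 [ 484.7 -233.5] [12.8 13.4] 86.16
block [245 165  21  32 333] 0.0413526697102547 [ 569.2 -144.3] [20.8 32.2] 89.26
block [178 191  24  31 264] 0.04144589290008355 [ 597.  -213.8] [32.2 18.2] 11.11
block [309 191  20  31 206] 0.0413662972917104 [597.4 -78.1] [15.2 32.2] 80.26
[ 0.5686 -0.1427  0.2047]
```

View pics/c4.png

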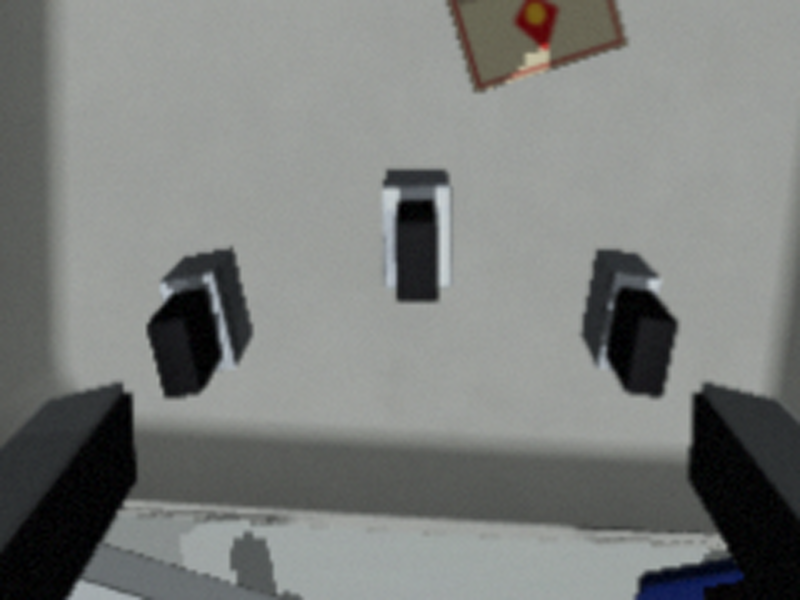

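The crop shows three spacers. Measured block thicknesses are 18.2 mm at left (200,330), 20.8 mm in the centre (417,240) and 15.2 mm at right (635,330), so the left one at (0.597, −0.214), yaw +11°, is the middle. I'll go and pick it.

```bash
H="python3 -m handwheel"
$H '0.045 -0.0142 -0.0355 0 0 0 0; 0.045 -0.0142 -0.0356 0 0 0 0; 0.045 0 0 0 0 0 -0.096; 0.045 0 0 0.02 0 0 -0.096; 0.045 0 0 0.035 0 0 0'
$H '0.045 0 0 0.035 0 0 0; 0.045 0 0 0.03 0 0 0; 0.045 0 0 0 0 0 0; 0.045 0 0 0 0 0 0'
python3 - <<'E'
from h import *
s=arm.sense();r=q2R(s["tcp_rot"]);print(s["ee_pos"],np.degrees(np.arctan2(r[1,1],r[0,1]))-90,r[:,2])
print("tool delta", r.T@(np.array([.597,-.2139,.046])-s["ee_pos"]))
E
```

```text
time_s: 3.0
ee_pos: [0.5992, -0.2108, 0.1537]
tcp_rot: [0.004, -0.096, 0.995, -0.002]
wrist_force: [1.1, -0.0, 0.2]
finger_gap: 0.0641
finger_force: 0.0
time_s: 3.33
ee_pos: [0.5951, -0.2084, 0.0843]
tcp_rot: [-0.002, -0.095, 0.995, 0.001]
wrist_force: [0.2, -0.2, 0.6]
finger_gap: 0.0451
finger_force: 0.0
[ 0.59510827 -0.20843315  0.08433184] 10.953109103394851 [-0.00359486  0.00216489 -0.9999912 ]
tool delta [-0.000938   -0.00583433  0.03831287]
```

```bash
H="python3 -m handwheel"
$H '0.045 -0.001 -0.0058 0 0 0 0; 0.045 0 0 0.02 0 0 0; 0.045 0 0 0.018 0 0 0; 0.045 0 0 0 0 0 0; 0.045 0 0 0 0 0 0'
$H '0.005 0 0 0 0 0 0; 0.005 0 0 0 0 0 0; 0.005 0 0 0 0 0 0; 0.005 0 0 0 0 0 0; 0.005 0 0 0 0 0 0' 20
```

```text
time_s: 3.75
ee_pos: [0.5994, -0.2161, 0.0491]
tcp_rot: [0.001, -0.096, 0.995, -0.001]
wrist_force: [0.2, 1.0, 0.7]
finger_gap: 0.045
finger_force: 0.0
time_s: 4.17
ee_pos: [0.5987, -0.2158, 0.0482]
tcp_rot: [0.001, -0.096, 0.995, -0.0]
wrist_force: [0.2, -0.2, 0.2]
finger_gap: 0.015
finger_force: 0.0
```

```bash
H="python3 -m handwheel"
$H '0.005 0 0 0 0 0 0; 0.005 0 0 0 0 0 0; 0.005 0 0 0 0 0 0' 30
$H '0.005 0 0 -0.015 0 0 0; 0.005 0 0 -0.035 0 0 0; 0.005 0 0 -0.03 0 0 0; 0.005 0 0 0 0 0 0; 0.005 0 0 0 0 0 0'
python3 - <<'E'
from h import *
s=arm.sense();r=q2R(s["tcp_rot"]);print(s["time_s"],s["ee_pos"],np.degrees(np.arctan2(r[1,1],r[0,1]))-90,r[:,2],s["wrist_force"])
E
```

```text
time_s: 4.42
ee_pos: [0.5986, -0.2157, 0.0479]
tcp_rot: [0.0, -0.096, 0.995, -0.0]
wrist_force: [0.1, -0.0, 2.6]
finger_gap: 0.0118
finger_force: 30.0
time_s: 4.83
ee_pos: [0.5995, -0.2162, 0.1292]
tcp_rot: [0.002, -0.096, 0.995, -0.001]
wrist_force: [-0.3, -0.9, -0.5]
finger_gap: 0.0119
finger_force: 30.0
4.8333 [ 0.5994591  -0.21617917  0.12924776] 10.978899046568557 [ 0.00360135 -0.0017396  -0.999992  ] [-0.30903055 -0.88861003 -0.540456  ]
```

```bash
H="python3 -m handwheel"
$H '0.005 0 0 -0.02 0 0 0.0775; 0.005 0 0 -0.015 0 0 0.0775; 0.005 0.0102 0.0384 0 0 0 0; 0.005 0.0102 0.0384 0 0 0 0; 0.005 0.0102 0.0384 0 0 0 0'
$H '0.005 0.0102 0.0384 0 0 0 0; 0.005 0.0102 0.0384 0 0 0 0; 0.005 0.0102 0.0384 0 0 0 0; 0.005 0.0102 0.0384 0 0 0 0; 0.005 0.0102 0.0384 0 0 0 0'
$H '0.005 0.0102 0.0384 0 0 0 0; 0.005 0.0102 0.0384 0 0 0 0; 0.005 0 0 0 0 0 0; 0.005 0 0 0 0 0 0; 0.005 0 0 0 0 0 0'
cat > st.py <<'E'
import sys
from h import *
np.set_printoptions(precision=4,suppress=True)
s=arm.sense();r=q2R(s["tcp_rot"]);print(s["time_s"],s["ee_pos"],"yaw",np.degrees(np.arctan2(r[1,1],r[0,1]))-90,r[:,2],s["wrist_force"])
if len(sys.argv)>3: print("tool delta",r.T@(np.array([float(a) for a in sys.argv[1:4]])-s["ee_pos"]))
E
python3 st.py .4837 .1637 .105
```

```text
time_s: 5.25
ee_pos: [0.5619, -0.1006, 0.1604]
tcp_rot: [-0.002, -0.017, 1.0, 0.001]
wrist_force: [0.7, 0.6, -0.8]
finger_gap: 0.0119
finger_force: 30.0
time_s: 5.67
ee_pos: [0.5033, 0.0899, 0.1606]
tcp_rot: [-0.002, -0.018, 1.0, -0.0]
wrist_force: [0.2, -0.3, -1.1]
finger_gap: 0.0117
finger_force: 30.0
time_s: 6.08
ee_pos: [0.4816, 0.164, 0.1612]
tcp_rot: [-0.001, -0.019, 1.0, -0.001]
wrist_force: [-0.0, 0.1, -1.0]
finger_gap: 0.0118
finger_force: 30.0
6.0833 [0.4816 0.164  0.1612] yaw 2.1598610571589205 [-0.0021 -0.0013 -1.    ] [-0.0101  0.1138 -0.9544]
tool delta [-0.0022 -0.0003  0.0562]
```

```bash
H="python3 -m handwheel"
$H '0.005 -0.002 0 0.035 0 0 0; 0.005 0 0 0.034 0 0 0; 0.005 0 0 0 0 0 0; 0.005 0 0 0 0 0 0; 0.005 0 0 0 0 0 0'
python3 st.py .4837 .1637 .087
python3 - <<'E'
from h import *
im,d=grab("wrist","w3")
im2,_=grab("side","s3")
A=cv2.resize(im[130:230,180:340],(800,500),interpolation=cv2.INTER_CUBIC)
cv2.imwrite("pics/c5.png",A)
E
```

```text
time_s: 6.5
ee_pos: [0.4856, 0.1635, 0.0943]
tcp_rot: [0.001, -0.017, 1.0, -0.0]
wrist_force: [0.1, -0.2, -0.5]
finger_gap: 0.0116
finger_force: 30.0
6.5 [0.4856 0.1635 0.0943] yaw 1.9947429165016501 [ 0.0011 -0.     -1.    ] [ 0.1036 -0.2033 -0.5313]
tool delta [0.0019 0.0003 0.0073]
```

View pics/c5.png

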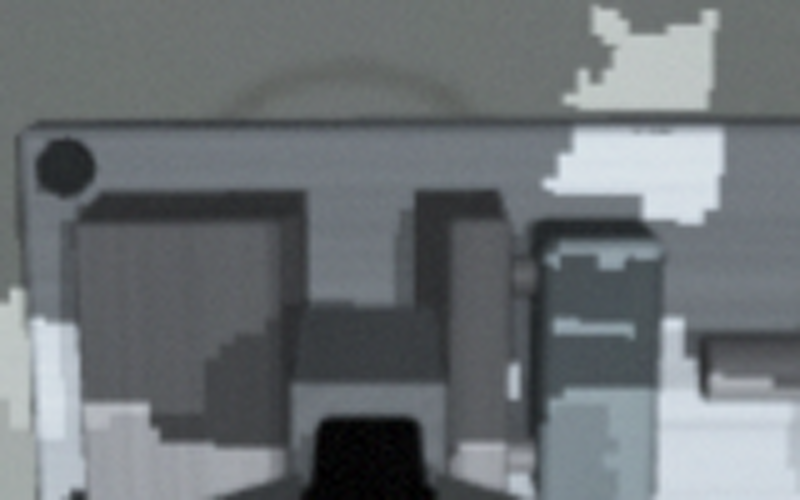

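The crop shows the spacer end (290–447, about row 310–380) centred over the mouth (282–452), parallel to the jaws. I'll lower it by feel.

```bash
H="python3 -m handwheel"
$H '0.005 0 0 0.010 0 0 0; 0.005 0 0 0 0 0 0; 0.005 0 0 0.004 0 0 0; 0.005 0 0 0 0 0 0; 0.005 0 0 0 0 0 0' | egrep "ee_pos|force:"
$H '0.005 0 0 0.004 0 0 0; 0.005 0 0 0 0 0 0; 0.005 0 0 0.004 0 0 0; 0.005 0 0 0 0 0 0; 0.005 0 0 0 0 0 0' | egrep "ee_pos|force:"
```

```text
ee_pos: [0.4842, 0.1644, 0.0794]
wrist_force: [-0.2, -0.7, -0.2]
finger_force: 30.0
ee_pos: [0.4849, 0.1637, 0.0713]
wrist_force: [1.1, -4.4, 0.1]
finger_force: 30.0
```

```bash
H="python3 -m handwheel"
$H '0.005 0 0 0.004 0 0 0; 0.005 0 0 0 0 0 0; 0.005 0 0 0.003 0 0 0; 0.005 0 0 0 0 0 0; 0.005 0 0 0 0 0 0' | egrep "ee_pos|force:"
$H '0.005 0 0 0.003 0 0 0; 0.005 0 0 0 0 0 0; 0.005 0 0 0.002 0 0 0; 0.005 0 0 0 0 0 0; 0.005 0 0 0 0 0 0' | egrep "ee_pos|force:|rot"
```

```text
ee_pos: [0.4841, 0.1639, 0.0639]
wrist_force: [0.8, -5.4, -1.5]
finger_force: 30.0
ee_pos: [0.4838, 0.1639, 0.0588]
tcp_rot: [-0.001, -0.018, 1.0, -0.001]
wrist_force: [2.1, -4.8, -1.0]
finger_force: 30.0
```

```bash
H="python3 -m handwheel"
$H '0.005 0 0 0.0015 0 0 0; 0.005 0 0 0 0 0 0; 0.005 0 0 0 0 0 0' | egrep "ee_pos|force:"
$H '0.005 0 0 0.001 0 0 0; 0.005 0 0 0 0 0 0; 0.005 0 0 0 0 0 0' | egrep "ee_pos|force:|rot"
```

```text
ee_pos: [0.4839, 0.1639, 0.0578]
wrist_force: [0.6, -5.2, 3.6]
finger_force: 30.0
ee_pos: [0.484, 0.164, 0.0578]
tcp_rot: [-0.0, -0.019, 1.0, -0.0]
wrist_force: [-1.3, -6.1, 10.4]
finger_force: 30.0
```

```bash
H="python3 -m handwheel"
$H '0.005 0 0 -0.001 0 0 0; 0.016 0 0 0 0 0 0; 0.018 0 0 0 0 0 0; 0.022 0 0 0 0 0 0; 0.026 0 0 0 0 0 0'
$H '0.03 0 0 0 0 0 0; 0.03 0 0 0 0 0 0'
python3 - <<'E'
from h import *
grab("wrist","w4")
E
$H '0.005 0 0 0 0 0 0; 0.005 0 0 0 0 0 0; 0.005 0 0 0 0 0 0; 0.005 0 0 0 0 0 0; 0.005 0 0 0 0 0 0' 30
$H '0.005 0 0 0 0 0 0; 0.005 0 0 0 0 0 0'
```

```text
time_s: 9.18
ee_pos: [0.484, 0.1652, 0.0577]
tcp_rot: [-0.0, -0.018, 1.0, 0.001]
wrist_force: [-0.2, -0.4, 0.1]
finger_gap: 0.0248
finger_force: 0.0
time_s: 9.35
ee_pos: [0.4843, 0.1648, 0.0578]
tcp_rot: [-0.0, -0.018, 1.0, 0.0]
wrist_force: [-0.2, 0.3, 0.4]
finger_gap: 0.0298
finger_force: 0.0
time_s: 9.82
ee_pos: [0.4845, 0.1634, 0.058]
tcp_rot: [0.0, -0.019, 1.0, -0.001]
wrist_force: [1.1, -4.4, 0.0]
finger_gap: 0.012
finger_force: 30.0
time_s: 9.98
ee_pos: [0.4845, 0.1635, 0.058]
tcp_rot: [0.0, -0.019, 1.0, -0.001]
wrist_force: [-0.4, -4.9, 0.1]
finger_gap: 0.0118
finger_force: 30.0
```

```bash
H="python3 -m handwheel"
$H '0.005 0 -0.0014 0 0 0 0; 0.005 0 0 0 0 0 0; 0.005 0 0 0 0 0 0' | egrep "ee_pos|force:"
$H '0.005 0 0 -0.0015 0 0 0; 0.005 0 0 0 0 0 0' | egrep "ee_pos|force:"
$H '0.005 0 0 -0.0015 0 0 0; 0.005 0 0 0 0 0 0' | egrep "ee_pos|force:"
$H '0.005 0 0 -0.001 0 0 0; 0.005 0 0 0 0 0 0' | egrep "ee_pos|force:"
```

```text
ee_pos: [0.4845, 0.1631, 0.058]
wrist_force: [-0.7, -2.5, 0.3]
finger_force: 30.0
ee_pos: [0.4842, 0.1631, 0.0593]
wrist_force: [0.5, -2.9, -1.9]
finger_force: 30.0
ee_pos: [0.4839, 0.1631, 0.0608]
wrist_force: [0.1, -1.7, -3.4]
finger_force: 30.0
ee_pos: [0.4839, 0.1631, 0.0618]
wrist_force: [-0.8, -1.2, -3.6]
finger_force: 30.0
```

The lift meets a drag of about 3.5 N, against 0.8 N at most for a loose spacer, so it is pinched. Pushing it back home and releasing.

```bash
H="python3 -m handwheel"
$H '0.005 0 0 0.002 0 0 0; 0.005 0 0 0.002 0 0 0; 0.005 0 0 0 0 0 0; 0.005 0 0 0.001 0 0 0; 0.005 0 0 0 0 0 0' | egrep "ee_pos|force:"
$H '0.005 0 0 0.001 0 0 0; 0.005 0 0 0 0 0 0; 0.005 0 0 0 0 0 0' | egrep "ee_pos|force:"
```

```text
ee_pos: [0.4851, 0.1631, 0.0578]
wrist_force: [-0.6, -3.0, 5.5]
finger_force: 30.0
ee_pos: [0.4852, 0.1631, 0.0578]
wrist_force: [-2.2, -3.7, 12.3]
finger_force: 30.0
```

```bash
H="python3 -m handwheel"
$H '0.005 0 0 -0.001 0 0 0; 0.03 0 0 0 0 0 0; 0.03 0 0 0 0 0 0; 0.04 0 0 0 0 0 0; 0.04 0 0 0 0 0 0' | egrep "ee_pos|force:|gap"
$H '0.04 0 0 -0.02 0 0 0; 0.06 0 0 -0.04 0 0 0; 0.08 0 0 -0.04 0 0 0; 0.094 0 0 -0.04 0 0 0; 0.094 0 0 0 0 0 0' | egrep "time|ee_pos|force:"
$H '0.094 0.03 0 0 0 0 0; 0.094 0 0 0 0 0 0; 0.094 0 0 0 0 0 0;0.094 0 0 0 0 0 0' | egrep "time|ee_pos|force:"
python3 - <<'E'
from h import *
np.set_printoptions(precision=4,suppress=True)
im,d=grab("wrist","w5");P,im=cloud("w5")
for nm,lo,hi in(("tab",.07,.095),("block",.047,.056),("jaws",.036,.044)):
    m=(P[...,2]>lo)&(P[...,2]<hi)&(P[...,0]>.43)&(P[...,0]<.54)&(P[...,1]>.10)&(P[...,1]<.2)
    n,L,S,C=cv2.connectedComponentsWithStats(m.astype(np.uint8))
    for i in range(1,n):
        if S[i,4]>40:
            q=P[L==i];r=cv2.minAreaRect(q[:,:2].astype(np.float32)*1000);print(nm,S[i],np.median(q[:,2]),np.round(r[0],1),np.round(r[1],1),round(r[2],2))
s,_=grab("side","s5");t,_=grab("scene","t5")
A=cv2.resize(im[120:240,180:340],(533,400),interpolation=cv2.INTER_CUBIC)
B=cv2.resize(s[140:215,170:270],(267,200),interpolation=cv2.INTER_CUBIC);C=cv2.resize(t[190:265,170:270],(267,200),interpolation=cv2.INTER_CUBIC)
D=cv2.resize(s[140:290,180:380],(533,400),interpolation=cv2.INTER_CUBIC)
cv2.imwrite("pics/c6.png",np.vstack([np.hstack([A,np.vstack([B,C])])]))
E
```

```text
ee_pos: [0.4844, 0.1633, 0.0567]
wrist_force: [0.6, 0.3, 0.8]
finger_gap: 0.0353
finger_force: 0.0
time_s: 12.23
ee_pos: [0.4894, 0.1643, 0.2047]
wrist_force: [0.6, -0.3, 0.1]
finger_force: 0.0
time_s: 12.57
ee_pos: [0.4546, 0.1621, 0.1966]
wrist_force: [0.8, -0.8, 0.8]
finger_force: 0.0
tab [247 207  14  30 386] 0.08624616141417693 [482.3 164.2] [23.3 11.9] 2.55
block [245 197  18  32 234] 0.05143499938358459 [482.7 164.2] [31.7 17.2] 2.51
jaws [ 213  186   32   48 1402] 0.038910307452830833 [484.4 138.6] [50.6 31.3] 2.43
jaws [265 186  10  48 426] 0.03882766230173407 [482.6 180.9] [50.3  9.4] 2.75
```

View pics/c6.png

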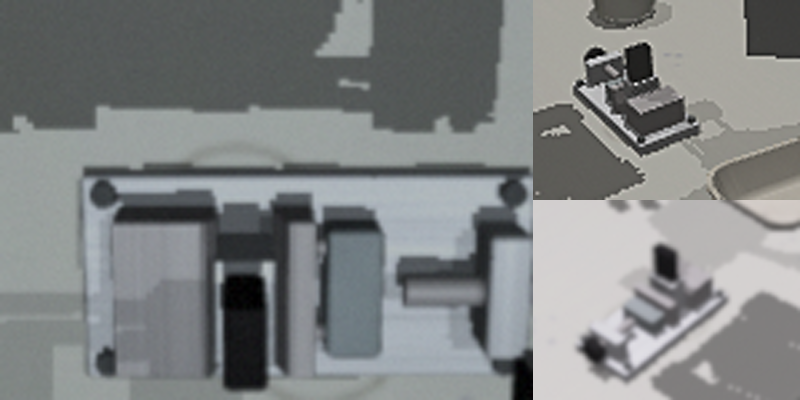

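The picture shows the middle spacer upright in the slot at (245,320), parallel to the jaws. Its block top is at 52 mm (so it sits on the floor) and the jaw is pushed back about 1 mm. The thin and thick spacers were never moved and still stand in the tray, so I'm handing in.

```bash
python3 -c "
from plant import arm
print(arm.job_done())"
```

```text
the job is handed in; nothing more can be done
None
```

I handed the job in at about 12.7 s: the middle spacer (18 mm) is home on the slot floor, square and held snugly (lift drag about 3.5 N). It was the first one tried, because depth images put the gap near 17 mm; the thin and thick spacers, the matchbox, the vials and the marker were not touched.

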